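Lap the swatch boards up the display rack

ROBOT

A 6-joint arm with a two-finger parallel gripper is mounted at the origin on the work surface. World frame = base frame: x ahead of the robot, y to its left, z up, the work surface at z = 0. Lengths are in m, angles in rad, forces in N, time in s.
With the tool pointing down it reaches from about 0.275 to 1 m from the base axis. Payload 8.4 kg.
Tool frame: the origin (TCP) lies on the centre line of the jaws, within the pads' length; the fingertips stand 17 mm ahead of it and the grasp point (between the pads) lies 2 mm behind it; y points along the fingers, z is the direction in which the jaws open and shut, and the axes are right-handed (so a half turn about y gives the same grasp; the last joint's range is limited). The gripper opens to 85 mm and grips with 20 to 120 N. Pads are 22 mm wide; open, the fingers measure 114 mm over their backs; the gripper's body (76 mm by 85 mm) begins 54 mm behind the grasp point. The pads swing forward as they close: fully open they stand 13 mm farther back than shut.
Start: joints at [1.142, 0.353, 1.633, -0, 1.155, -0.002], TCP at [0.259, 0.569, 0.248] pointing down, gripper open.
Joint ranges: [-2.63, 2.63], [-0.92, 2.1], [0.06, 2.66], [-1.3, 4.44], [0, 2.69], [-3.02, 3.02]. Speed limits (rad/s): [2.22, 2.22, 2.79, 3.14, 3.14, 3.14].

INTERFACE

Orientations are given as a rotation vector (axis times angle).
In Python, from cell import read_state, camera, sign_off, boxes_of gives the robot as it stands. The module is installed in compiled form; this text tells all that it offers.
- The arm moves only by the tool send_rows, never from a script. Its argument "motion" is a list of rows, each an object with "claw": the opening, from -1 (shut) to 1 (fully open), so that 0 is half open; "delta_pos": the shift along the tool's x, y, z in cm, a list of three; "turn": the turn about the tool's y in degrees. In form: [{"claw": claw, "delta_pos": [x, y, z], "turn": turn}, ...]. A call has 1 to 20 rows; each row shifts and turns the commanded pose from where the row before left it, along the tool's axes as they then stand; what a row does not reach is not made up. A row lasts 1/10 s, in which the tool goes at most 50 mm and 8.59 degrees, less where a joint would pass 70% of its speed; a pose out of reach is approached as far as the arm can. A call is refused whole if a number of a shift passes 5 or a number of a turn 8.59, either way. A call with a gripper value outside its range is refused whole. The fingers move at their own pace and stop on an object; "grip_force" is the grip in N (left out, the last holds). Time passes only in rows, so rows that do not move let the fingers close. It gives the time, the measured TCP pose, the force and the opening at its end, in the units of the state.
- read_state(): the state, without advancing time (a new reading comes with each control period).
- camera(name): name is "scene" or "top" or "wrist"; returns a dict with "frame" (420x560x3 uint8, blue, green, red), "camera_matrix" (3x3 intrinsics, pixels), "extrinsics" (4x4, takes a point from world to camera coordinates). Camera axes: x right, y down, z forward; pixel columns grow to the right and rows downward; lengths in m; the calibration is good to about 2 mm. The wrist camera is an equidistant fisheye: a pixel r from the principal point sees the ray r / f radians off the axis. A picture is of the moment at which its call begins. There is no depth.
- sign_off(): hands the job in, once; it reports no verdict.
Trained networks look in a picture, given as the dict that the camera call returned (one of the last four; its "shot" number tells which), for a name from the list of things; names that differ only in an ending like _2 or _b are one class to them, and where a whole thing is asked for, a point or a joint stands for the part that bears it (a point fixed in the world has none). Each returns a list of dicts, best first, with "confidence" (0 to 1); they miss things now and then, are a little off and sometimes report something else, mostly with a low value. They report only what shows in the picture. A call takes as long as a camera call. They do not tell look-alikes from the thing itself.
- boxes_of(picture, label): "at" ([x, y, z] in m, in world coordinates, good to about 4 mm: the middle of the surface that is visible of it).
The state is a dict: "time_s": time; "q": joint angles; "qd": joint speeds; "joint_efforts": joint torques, N m; "position": TCP position; "ee_rot": TCP orientation; "force": force on the tool from outside, world axes, zero at the start; "wrist_torque": the same for the moment, N m; "width": finger opening in m.
Only numpy, scipy, OpenCV 4.12 (cv2) and the standard library are available. Lean on these libraries where they do the work, as an engineer would, in place of code of your own. Each camera call takes 0.05 s, during which the arm holds its last target. There are 200 camera calls.

TASK

Take the steel paperweight off the pile of swatch boards and lay it flat in the middle of the cork mat. Then slide the boards along the sloping rack so that they overlap like shingles: the cream board stays against the foot ledge, and the lower edges of the pink, green and yellow boards lie square on the first, second and third pair of black marks, 30 mm apart, none sticking out over the rack's sides. Leave the brushes, bottle, tube and dishes round about where they stand.

Things in the scene. Friction and masses are not known exactly. Their poses are not given: they have to be found in the camera images.
- rack: fixed sloping wooden deck, 190 mm wide, tilted 0.24 rad, high side towards the robot. x up the slope, y level, z out of the deck. Origin: mid deck, on its surface, at the inner face of the dark foot ledge (8 mm high, x -10 to 0). Black marks on both side margins (|y| 68 to 94) give the exposure lines at x 30, 60, 90 mm. Brush trough at x 265 to 300, rims 14 mm high. Boards pile on it: 1, 2, 3, 4.
- board1: cream board with grey swatches, bottom of the pile, already home against the foot ledge. 160 (x) x 130 (y) x 10 mm, 0.125 kg. Origin: middle of its lower edge, on the underside; x up the slope, y along the edge, z out of its painted face. The boards are too wide to grasp; push their edges. They hold by friction; a pushed board carries those on top of it along and leaves those under it.
- board2: pink swatch board, lying on board1; belongs at the first line. Starts too low, 4 to 18 mm above board1's lower edge, a little crooked. 160 (x) x 130 (y) x 10 mm, 0.125 kg. Origin: middle of its lower edge, on the underside; x up the slope, y along the edge, z out of its painted face.
- board3: green swatch board, lying on board2; belongs at the second line. Starts too low, 4 to 18 mm above board2's lower edge, a little crooked. 160 (x) x 130 (y) x 10 mm, 0.125 kg. Origin: middle of its lower edge, on the underside; x up the slope, y along the edge, z out of its painted face.
- board4: yellow swatch board, on board3, top of the pile; belongs at the third line. Starts 8 to 45 mm above board3's lower edge (30 is right), so it may have to go up or down; a little crooked. 160 (x) x 130 (y) x 10 mm, 0.125 kg. Origin: middle of its lower edge, on the underside; x up the slope, y along the edge, z out of its painted face.
- weight: dark steel bar paperweight with brass bands near its ends, lying on board4: 140 mm long (y), 28 mm wide (x), 20 mm high (z), 0.2 to 0.4 kg. Origin: middle of its underside
- mat: fixed cork mat on the table, 180 mm (x) by 80 mm (y), 3 mm thick; left or right of the robot (a white compartment palette of the same outline, 16 mm high, stands on the other side). Origin: middle of its underside; z up
- ink: black ink bottle with red cap, bystander, 50 mm across, 120 mm high, beside the rack. Origin: centre of its underside
- cup: white water cup, bystander, 70 mm across, 85 mm high, beside the rack. Origin: centre of its underside
- tube: red and white rigid paint tube, bystander, 125 mm long (x), 34 mm wide, 18 mm high, lying just beyond the foot of the rack. Origin: middle of its underside
- dish: white mixing dish, bystander, 90 mm across, 30 mm high, beyond the foot of the rack. Origin: centre of its underside
- pot: brown clay brush pot with three upright brushes, bystander, 80 mm across, 245 mm high in all, beside the foot of the rack. Origin: centre of its underside
- brush: thin paint brush, bystander, 10 mm thick, 180 mm long (y), lying in the trough at the head of the rack. Origin: middle of its underside
Things that resemble listed ones, but are neither listed nor needed, are in the scene too. There is more than one size of the board4; the job needs the smaller. Leave any purple look-alike of the board3 alone.

How it is judged:
On the way:
1. the paperweight lies flat in the middle of the cork mat (x of weight in the frame of mat between -0.03 and 0.03 m and y of weight in the frame of mat between -0.03 and 0.03 m and z of weight in the frame of mat between -0.001 and 0.007 m and angle between weight's own z axis and vertical below 0.08 rad and linear speed of weight below 0.01 m/s), for 0.2 s.
At the end, for the whole second after the job is handed in: Lower edges of boards 1-4 within 5 mm of 0, 30, 60, 90 mm from the ledge, square within 0.06 rad, within 30 mm of the middle line, flat, in their first order, at rest; paperweight at rest flat on the mat, its middle within 30 mm of the mat's both ways (all of step 1 and x of board1 in the frame of rack between -0.005 and 0.005 m and y of board1 in the frame of rack between -0.03 and 0.03 m and angle between the y axis of each of board1, board2, board3, board4 and the y axis of rack, either way round below 0.06 rad and angle between the z axis of each of board1, board2, board3, board4 and the z axis of rack, either way round below 0.06 rad and linear speed of each of board1, board2, board3, board4 below 0.01 m/s and z of board1 in the frame of rack between -0.004 and 0.004 m and x of board2 in the frame of rack between 0.025 and 0.035 m and y of board2 in the frame of rack between -0.03 and 0.03 m and z of board2 in the frame of rack between 0.006 and 0.014 m and x of board3 in the frame of rack between 0.055 and 0.065 m and y of board3 in the frame of rack between -0.03 and 0.03 m and z of board3 in the frame of rack between 0.016 and 0.024 m and x of board4 in the frame of rack between 0.085 and 0.095 m and y of board4 in the frame of rack between -0.03 and 0.03 m and z of board4 in the frame of rack between 0.026 and 0.034 m); the robot touches nothing.
It fails at once if a bystander (ink bottle, cup, tube, dish, brush pot or brush) is moved by more than 25 mm (distance of any of ink, cup, tube, dish, pot, brush from where it was at the start of the episode above 0.025 m).
It also fails if it takes over 72 s, if anything falls off the work surface, if the arm or the gripper's body presses on something with over 40 N, if the wrist force passes 120 N, or if a joint passes its speed limit or range.

## Working session

There is one attempt and no reset: what is moved stays moved. The work goes in short steps, Python scripts to look and compute and a tool call to move; the robot and the scene stay as the last step left them, time stands still between calls to the robot, and variables do not carry over. Pictures are saved under pics/ and viewed, on a budget of 10 in all, crops included, one or two more only if the job needs it, and the job is handed in when it is done.

Besides the shell and the picture viewer there is one more tool, called after ">>>" as name(argument=value, ...), one argument or row to a line, values as JSON. send_rows: Moves the arm, as the interface text tells. Its arguments: {"type":"object","properties":{"motion":{"type":"array","items":{"type":"object","properties":{"claw":{"type":"number"},"delta_pos":{"type":"array","items":{"type":"number"}},"turn":{"type":"number"}}}},"grip_force":{"type":"number"}},"required":["motion"]}

```bash
mkdir -p pics; cat > h.py <<'E'
import numpy as np, cv2
from scipy.spatial.transform import Rotation as R
from cell import read_state, camera, sign_off, boxes_of
def save(p,n): cv2.imwrite('pics/'+n+'.png',p['frame'])
def proj(p,X):
    X=np.atleast_2d(X); E=np.array(p['extrinsics']); K=np.array(p['camera_matrix'])
    c=X@E[:3,:3].T+E[:3,3]; u=c@K.T; return u[:,:2]/u[:,2:]
def ray(p,uv):
    E=np.array(p['extrinsics']); K=np.array(p['camera_matrix'])
    d=np.linalg.solve(K,np.array([uv[0],uv[1],1.])); return -E[:3,:3].T@E[:3,3], E[:3,:3].T@d
def onplane(p,uv,P,n):
    o,d=ray(p,uv); return o+d*((P-o)@n/(d@n))
E
python3 - <<'E'
from h import *
np.set_printoptions(precision=4,suppress=True)
s=read_state(); print({k:np.round(v,3) for k,v in s.items()}); print(R.from_rotvec(s['ee_rot']).as_matrix())
ps={}
for n in('top','scene'):
    p=camera(n); save(p,n+'0'); ps[n]=p; print(n,p['camera_matrix'],p['extrinsics'])
im=np.vstack
for n in ps:
  for l in['rack','board1','board2','board3','board4','weight','mat','ink','cup','tube','dish','pot','brush']:
    print(n,l,[(np.round(b['at'],3).tolist(),round(b['confidence'],2),proj(ps[n],b['at']).round().tolist()[0]) for b in boxes_of(ps[n],l)][:3])
E
```

```text
{'time_s': np.float64(0.0), 'q': array([ 1.142,  0.354,  1.634, -0.   ,  1.155, -0.002]), 'qd': array([-0.002, -0.001, -0.   , -0.002,  0.   , -0.   ]), 'joint_efforts': array([ -0.002, -60.524, -34.208,  -0.   ,   0.009,   0.   ]), 'position': array([0.259, 0.569, 0.248]), 'ee_rot': array([-1.546,  0.335, -0.335]), 'force': array([-0.385, -0.499, -0.249]), 'wrist_torque': array([ 0.011, -0.023, -0.002]), 'width': np.float64(0.085)}
[[ 0.9103 -0.0006  0.414 ]
 [-0.414  -0.0013  0.9103]
 [ 0.     -1.     -0.0014]]
top [[520.9003   0.     279.6786]
 [  0.     520.9003 211.7825]
 [  0.       0.       1.    ]] [[-0.0181 -0.9996  0.0197 -0.0109]
 [-0.9972  0.0166 -0.0735  0.5057]
 [ 0.0731 -0.021  -0.9971  1.1948]
 [ 0.      0.      0.      1.    ]]
scene [[423.5227   0.     278.5174]
 [  0.     423.5227 211.4667]
 [  0.       0.       1.    ]] [[-0.2934  0.956   0.0039  0.1593]
 [ 0.6908  0.2148 -0.6904 -0.2857]
 [-0.6609 -0.1999 -0.7234  1.4088]
 [ 0.      0.      0.      1.    ]]
top rack [([0.451, 0.036, 0.083], 0.84, [255.0, 235.0]), ([0.574, -0.006, 0.112], 0.71, [274.0, 177.0])]
to
[... 1890 characters left out ...]
[0.582, -0.003, 0.092], 0.8, [272.0, 234.0])]
scene weight [([0.578, -0.003, 0.11], 0.85, [273.0, 228.0])]
scene mat [([0.457, -0.324, 0.0], 0.8, [175.0, 197.0]), ([0.643, 0.07, 0.054], 0.53, [296.0, 273.0])]
scene ink [([0.621, -0.106, 0.069], 0.98, [224.0, 243.0]), ([0.547, 0.194, 0.055], 0.65, [359.0, 253.0])]
scene cup [([0.552, 0.194, 0.059], 0.69, [359.0, 254.0]), ([0.398, 0.011, 0.102], 0.54, [300.0, 180.0])]
scene tube [([0.755, 0.044, 0.015], 0.93, [269.0, 323.0])]
scene dish [([0.733, -0.161, 0.016], 0.64, [185.0, 290.0])]
scene pot [([0.714, 0.205, 0.089], 0.63, [353.0, 308.0])]
scene brush [([0.4, 0.01, 0.099], 0.81, [299.0, 182.0]), ([0.547, 0.193, 0.059], 0.39, [359.0, 252.0])]
```

```bash
python3 - <<'E'
import cv2
a=cv2.imread('pics/top0.png');
b=a[80:290,140:430]; cv2.imwrite('pics/topc.png',cv2.resize(b,None,fx=2.75,fy=2.75,interpolation=cv2.INTER_CUBIC))
b=cv2.imread('pics/scene0.png')[110:350,150:440]; cv2.imwrite('pics/scenec.png',cv2.resize(b,None,fx=2.5,fy=2.5,interpolation=cv2.INTER_CUBIC))
E
```

```text
(no output)
```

View pics/topc.png

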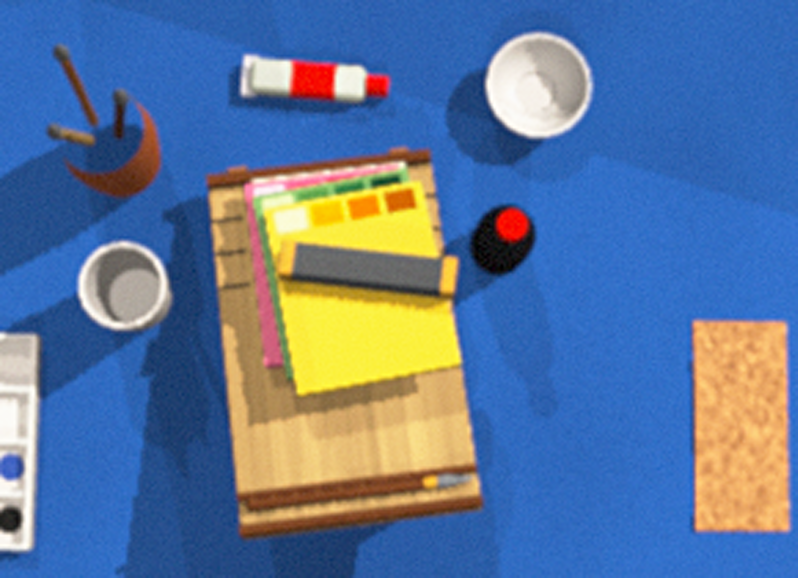

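View pics/scenec.png

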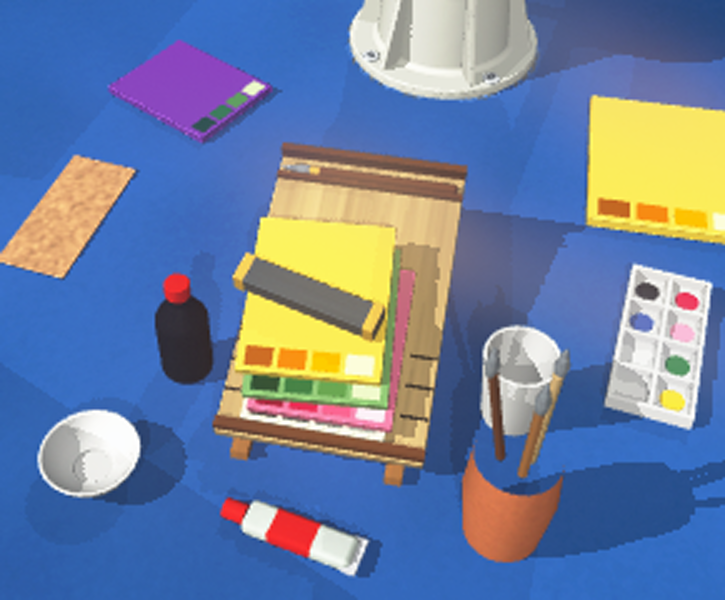

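Top view: the pile is on the rack, with the weight lying on it at crop (370,268) and the cork mat on the right at (740,425). There are two yellow boards. The small one on the pile at scene crop (320,300) is board4. The larger one, beside the palette at (660,165), is a decoy, and so is the purple one at (190,90). Next I'll fit the rack pose from its corners and marks.

```bash
cat >> h.py <<'E'
def rackT(v): # x,y,z,yaw -> R,t ; rack x up slope
    x,y,z,a=v
    Rm=R.from_euler('z',np.pi+a).as_matrix()@R.from_euler('y',-0.24).as_matrix()
    return Rm,np.array([x,y,z])
def rw(v,X):
    Rm,t=rackT(v); return np.atleast_2d(X)@Rm.T+t
E
python3 - <<'E'
from h import *
import pickle
from scipy.optimize import least_squares
np.set_printoptions(precision=4,suppress=True)
top,sc=camera('top'),camera('scene')
T=lambda u,v:(u/2.75+140,v/2.75+80); S=lambda u,v:(u/2.5+150,v/2.5+110)
m=1e-3
obs=[(top,T(242,537),(300,-95,14)),(top,T(482,507),(300,95,14)),(top,T(208,178),(-10,-95,8)),(top,T(430,150),(-10,95,8)),
(top,T(214,221),(30,-94,0)),(top,T(216,256),(60,-94,0)),(top,T(219,291),(90,-94,0)),(top,T(243,217),(30,-68,0)),(top,T(246,251),(60,-68,0)),(top,T(248,285),(90,-68,0)),
(sc,S(283,144),(300,95,14)),(sc,S(466,167),(300,-95,14)),
(sc,S(433,357),(90,-94,0)),(sc,S(430,388),(60,-94,0)),(sc,S(427,419),(30,-94,0)),(sc,S(408,354),(90,-68,0)),(sc,S(404,385),(60,-68,0)),(sc,S(400,415),(30,-68,0))]
f=lambda v:np.concatenate([proj(p,rw(v,np.array(X)*m))[0]-uv for p,uv,X in obs])
r=least_squares(f,[.66,.03,.04,-.1],loss='soft_l1'); print(r.x,f(r.x).reshape(-1,2).round(1).tolist())
np.save('rack.npy',r.x)
# enlarged, contrast-marked crops with overlay
for p,n,(u0,u1,v0,v1),k in((top,'ovt',(205,315,125,235),7),(sc,'ovs',(225,325,180,300),5)):
    im=cv2.resize(p['frame'][v0:v1,u0:u1],None,fx=k,fy=k,interpolation=cv2.INTER_CUBIC)
    for x in(0,30,60,90):
        for s in(-1,1):
            q=((proj(p,rw(r.x,np.array([[x,s*68,0],[x,s*94,0]])*m))-(u0,v0)+.5)*k).astype(int)
            cv2.line(im,tuple(map(int,q[0])),tuple(map(int,q[1])),(255,255,0),1)
    cv2.imwrite(f'pics/{n}.png',im)
    print(im.shape)
a=cv2.imread('pics/ovt.png')
E
```

```text
[0.6626 0.0323 0.0265 0.1026] [[-1.2, -0.6], [-0.1, -0.5], [-0.7, -0.6], [-0.2, 0.2], [-0.6, 0.9], [-0.2, 0.1], [-0.1, -0.5], [0.1, 1.0], [0.2, 0.6], [0.7, 0.4], [-0.7, -1.1], [-0.2, -0.6], [0.9, 0.8], [0.3, 0.3], [-0.4, 0.2], [-0.3, 0.3], [-0.7, -0.3], [-1.1, -0.1]]
(770, 770, 3)
(600, 500, 3)
```

View pics/ovt.png

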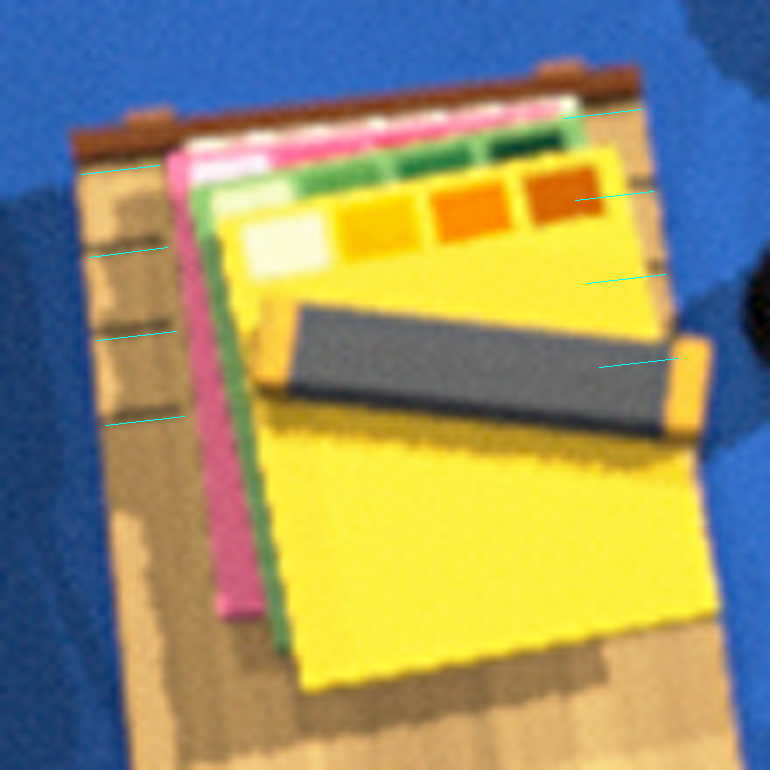

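The overlay is about 1–2 px low on the right-hand marks, so I'll refine the yaw by fitting the dark marks automatically. In the same script I'll work out the weight grasp.

```bash
cat >> h.py <<'E'
from scipy.optimize import minimize
from scipy.ndimage import map_coordinates
MARKS=[(30,-1,70,93),(60,-1,70,93),(90,-1,70,93),(30,1,85,93),(60,1,85,93),(90,1,88,93)]
def refine(p,v0,marks=MARKS,rng=.008):
    g=cv2.cvtColor(p['frame'],cv2.COLOR_BGR2GRAY).astype(float)
    def smp(v,X):
        q=proj(p,rw(v,X)); return map_coordinates(g,[q[:,1],q[:,0]],order=1)
    def cost(d):
        v=np.array([v0[0]+d[0]/1e3,v0[1]+d[1]/1e3,v0[2],v0[3]+d[2]/1e2]); c=0
        for x,s,a,b in marks:
            t=np.linspace(a,b,12); L=lambda o:np.c_[0*t+x+o,s*t,0*t]/1e3
            c+=smp(v,L(0)).mean()-.5*smp(v,L(5)).mean()-.5*smp(v,L(-5)).mean()
        # side edges contrast in y
        for s in(-1,1):
            x=np.linspace(100,250,60)
            L=lambda o:np.c_[x,0*x+s*(95+o),0*x]/1e3
            c-=.6*abs(smp(v,L(2)).mean()-smp(v,L(-2)).mean())
        return c
    best=min(((cost((a,b,c)),(a,b,c)) for a in np.arange(-6,7,1.) for b in np.arange(-5,6,1.) for c in np.arange(-4,5,1.)))
    r=minimize(cost,best[1],method='Nelder-Mead'); d=r.x
    return np.array([v0[0]+d[0]/1e3,v0[1]+d[1]/1e3,v0[2],v0[3]+d[2]/1e2]),d,r.fun
E
python3 - <<'E'
from h import *
np.set_printoptions(precision=4,suppress=True)
v0=np.load('rack.npy'); p=camera('top')
v,d,c=refine(p,v0); print(v,d,c); np.save('rackT.npy',v)
Rm,t=rackT(v)
def face(uv,z): return (onplane(p,uv,t+Rm[:,2]*z,Rm[:,2])-t)@Rm*1e3
Z=lambda u,w:((u-.5*6)/7+205,(w-3)/7+125)
ws=[onplane(p,Z(*q),t+Rm[:,2]*.06,Rm[:,2]) for q in[(262,298),(712,340),(705,437),(252,385)]]
wc=np.mean(ws,0); print('weight top',wc, 'bottom',wc-Rm[:,2]*.02, 'rackframe',(wc-t)@Rm, 'len',np.linalg.norm(ws[0]-ws[1]),'wid',np.linalg.norm(ws[1]-ws[2]), 'dir',ws[1]-ws[0])
for n,z,qs in(('b4',.04,[(215,217),(618,145),(720,610),(303,690)]),('b3',.03,[(190,190),(583,125)]),('b2',.02,[(167,158),(577,97)])):
    P=[face(Z(*q),z) for q in qs]; print(n,np.round(P,1).tolist(),'yaw',[(P[0][0]-P[1][0])/130*1])
m=boxes_of(p,'mat')[0]; print(m)
g=cv2.cvtColor(p['frame'],cv2.COLOR_BGR2HSV); mk=cv2.inRange(g,(5,60,80),(25,200,255)); mk[:,:385]=0
n,l,st,ce=cv2.connectedComponentsWithStats(mk); i=1+st[1:,4].argmax(); print(st[i]); 
r=cv2.minAreaRect(np.argwhere(l==i)[:,::-1].astype(np.float32)); print(r,[onplane(p,q,np.array([0,0,.003]),np.array([0,0,1.])).round(3) for q in cv2.boxPoints(r)], onplane(p,r[0],np.array([0,0,.003]),np.array([0,0,1.])))
E
```

```text
[0.6652 0.0323 0.0265 0.1019] [ 2.591   0.0266 -0.0702] -321.8977460765643
weight top [ 0.575  -0.0056  0.1112] bottom [ 0.5703 -0.0061  0.0918] rackframe [0.111  0.0286 0.06  ] len 0.1403731248905618 wid 0.03211514878827702 dir [-0.0164 -0.1392  0.0075]
b4 [[42.1, -49.6, 40.0], [33.2, 81.3, 40.0], [192.6, 92.3, 40.0], [202.3, -37.8, 40.0]] yaw [np.float64(0.06818070094688157)]
b3 [[27.1, -57.1, 30.0], [20.1, 71.7, 30.0]] yaw [np.float64(0.053524178002384584)]
b2 [[10.1, -64.1, 20.0], [5.2, 71.7, 20.0]] yaw [np.float64(0.03822092401992931)]
{'at': [0.4478, -0.3234, 0.0049], 'confidence': 0.56}
[ 464   99   96  114 9363]
((516.6275024414062, 156.00677490234375), (104.0318374633789, 96.75394439697266), 83.57124328613281) [array([ 0.746, -0.466,  0.003]), array([ 0.77 , -0.702,  0.003]), array([ 0.518, -0.715,  0.003]), array([ 0.496, -0.483,  0.003])] [ 0.6314 -0.5913  0.003 ]
```

The sizes check out: the weight measures 140 mm long and board4 about 131 mm wide. The boards' lower edges are at roughly 8, 24 and 38 mm, so every push goes uphill. Moving over the weight now.

>>> send_rows(
  motion=[
    {"claw":0.3,"delta_pos":[3.74,0,-2.81]},
    {"claw":0.3,"delta_pos":[3.74,0,-2.81]},
    {"claw":0.3,"delta_pos":[3.74,0,-2.81]},
    {"claw":0.3,"delta_pos":[3.74,0,-2.81]},
    {"claw":0.3,"delta_pos":[3.74,0,-2.81]},
    {"claw":0.3,"delta_pos":[3.74,0,-2.81]},
    {"claw":0.3,"delta_pos":[3.74,0,-2.81]},
    {"claw":0.3,"delta_pos":[3.74,0,-2.81]},
    {"claw":0.3,"delta_pos":[3.74,0,-2.81]},
    {"claw":0.3,"delta_pos":[3.74,0,-2.81]},
    {"claw":0.3,"delta_pos":[3.74,0,-2.81]},
    {"claw":0.3,"delta_pos":[3.74,0,-2.81]},
    {"claw":0.3,"delta_pos":[3.74,0,-2.81]},
    {"claw":0.3,"delta_pos":[3.74,0,-2.81]},
  ],
)

```text
schema error: expected keys claw, delta_pos, turn
```

>>> send_rows(
  motion=[
    {"claw":0.3,"turn":8.02},
    {"claw":0.3,"turn":8.02},
    {"claw":0.3,"turn":8.02},
    {"claw":0.3,"turn":8.02},
    {"claw":0.3,"turn":8.02},
    {"claw":0.3,"turn":8.02},
    {"claw":0.3,"turn":8.02},
    {"claw":0.3,"turn":8.02},
    {"claw":0.3,"turn":8.02},
    {"claw":0.3},
  ],
)

```text
schema error: expected keys claw, delta_pos, turn
```

```bash
cat >> h.py <<'E'
def st():
    s=read_state(); M=R.from_rotvec(s['ee_rot']).as_matrix()
    print('t',round(float(s['time_s']),2),'pos',np.round(s['position'],4),'zdeg',round(float(np.degrees(np.arctan2(M[1,2],M[0,2]))),2),'F',np.round(s['force'],1),'w',round(float(s['width']),4),'q',np.round(s['q'],2))
    return np.array(s['position']),M
def to(target,zdeg=None): # print tool delta cm and turn to reach world target
    p,M=st(); print('delta cm',np.round(M.T@(np.array(target)-p)*100,2))
    if zdeg is not None: print('turn',np.degrees(np.arctan2(M[1,2],M[0,2]))-zdeg)
E
python3 - <<'E'
from h import *
p=camera('wrist'); save(p,'w0'); print(p['camera_matrix'])
to([.573,-.006,.118],-6.7)
E
```

```text
[[325.1922621    0.         276.81779177]
 [  0.         325.1922621  209.10196032]
 [  0.           0.           1.        ]]
t 1.65 pos [0.2587 0.5689 0.2483] zdeg 65.55 F [ 0.  -0.3  0.2] w 0.0855 q [ 1.14  0.35  1.63 -0.    1.16 -0.  ]
delta cm [ 52.41  13.03 -39.33]
turn 72.24729095773036
```

View pics/w0.png

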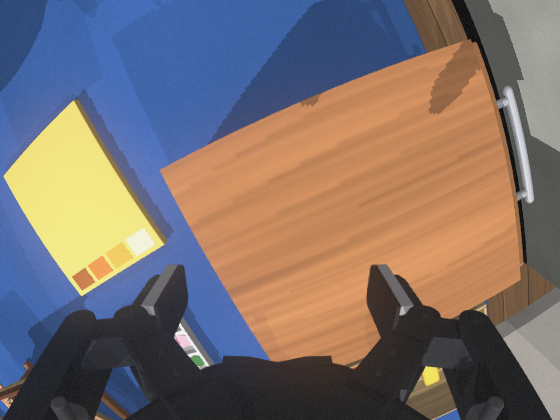

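The rows were refused because each one needs all three keys. So this wrist picture only shows the start spot: the decoy large yellow board at (85,195), a wooden unit, and the open fingers at (170,290) and (385,290). Resending with full rows.

>>> send_rows(
  motion=[
    {"claw":0.3,"delta_pos":[3.74,0,-2.81],"turn":0},
    {"claw":0.3,"delta_pos":[3.74,0,-2.81],"turn":0},
    {"claw":0.3,"delta_pos":[3.74,0,-2.81],"turn":0},
    {"claw":0.3,"delta_pos":[3.74,0,-2.81],"turn":0},
    {"claw":0.3,"delta_pos":[3.74,0,-2.81],"turn":0},
    {"claw":0.3,"delta_pos":[3.74,0,-2.81],"turn":0},
    {"claw":0.3,"delta_pos":[3.74,0,-2.81],"turn":0},
    {"claw":0.3,"delta_pos":[3.74,0,-2.81],"turn":0},
    {"claw":0.3,"delta_pos":[3.74,0,-2.81],"turn":0},
    {"claw":0.3,"delta_pos":[3.74,0,-2.81],"turn":0},
    {"claw":0.3,"delta_pos":[3.74,0,-2.81],"turn":0},
    {"claw":0.3,"delta_pos":[3.74,0,-2.81],"turn":0},
    {"claw":0.3,"delta_pos":[3.74,0,-2.81],"turn":0},
    {"claw":0.3,"delta_pos":[3.74,0,-2.81],"turn":0},
  ],
)

```text
time_s: 3.05
position: [0.5732, -0.0078, 0.2485]
ee_rot: [-1.545, 0.334, -0.335]
force: [-0.1, 1.0, -0.4]
width: 0.0557
```

>>> send_rows(
  motion=[
    {"claw":0.3,"delta_pos":[0,0,0],"turn":8.02},
    {"claw":0.3,"delta_pos":[0,0,0],"turn":8.02},
    {"claw":0.3,"delta_pos":[0,0,0],"turn":8.02},
    {"claw":0.3,"delta_pos":[0,0,0],"turn":8.02},
    {"claw":0.3,"delta_pos":[0,0,0],"turn":8.02},
    {"claw":0.3,"delta_pos":[0,0,0],"turn":8.02},
    {"claw":0.3,"delta_pos":[0,0,0],"turn":8.02},
    {"claw":0.3,"delta_pos":[0,0,0],"turn":8.02},
    {"claw":0.3,"delta_pos":[0,0,0],"turn":8.02},
    {"claw":0.3,"delta_pos":[0,0,0],"turn":0},
  ],
)

```text
time_s: 4.05
position: [0.5725, -0.0059, 0.2483]
ee_rot: [-1.151, 1.295, -1.296]
force: [-0.1, -0.0, 0.2]
width: 0.0552
```

```bash
python3 - <<'E'
from h import *
to([.573,-.006,.118],-6.7)
E
```

```text
t 4.05 pos [ 0.5725 -0.0059  0.2483] zdeg -6.75 F [-0.1 -0.   0.2] w 0.0552 q [-0.01  0.27  1.75 -0.    1.12  0.1 ]
delta cm [ 0.   13.03  0.05]
turn -0.053111275971467364
```

>>> send_rows(
  motion=[
    {"claw":0.3,"delta_pos":[0,3,0],"turn":0},
    {"claw":0.3,"delta_pos":[0,3,0],"turn":0},
    {"claw":0.3,"delta_pos":[0,3,0],"turn":0},
    {"claw":0.3,"delta_pos":[0,2,0],"turn":0},
    {"claw":0.3,"delta_pos":[0,1,0],"turn":0},
    {"claw":0.3,"delta_pos":[0,0.5,0],"turn":0},
    {"claw":0.3,"delta_pos":[0,0.5,0],"turn":0},
  ],
)

```text
time_s: 4.75
position: [0.5732, -0.0059, 0.1187]
ee_rot: [-1.152, 1.292, -1.294]
force: [-0.6, 0.1, 1.2]
width: 0.0555
```

>>> send_rows(
  grip_force=50,
  motion=[
    {"claw":-0.3,"delta_pos":[0,0,0],"turn":0},
    {"claw":-0.5,"delta_pos":[0,0,0],"turn":0},
    {"claw":-0.7,"delta_pos":[0,0,0],"turn":0},
    {"claw":-0.9,"delta_pos":[0,0,0],"turn":0},
    {"claw":-0.9,"delta_pos":[0,0,0],"turn":0},
  ],
)

```text
time_s: 5.25
position: [0.5732, -0.0059, 0.1193]
ee_rot: [-1.151, 1.293, -1.295]
force: [0.1, 0.5, 6.3]
width: 0.0281
```

>>> send_rows(
  motion=[
    {"claw":-0.9,"delta_pos":[0,-1,0],"turn":0},
    {"claw":-0.9,"delta_pos":[0,-2,0],"turn":0},
    {"claw":-0.9,"delta_pos":[0,-4,0],"turn":0},
    {"claw":-0.9,"delta_pos":[0,-4,0],"turn":0},
    {"claw":-0.9,"delta_pos":[0,0,0],"turn":0},
  ],
)

```text
time_s: 5.75
position: [0.5753, -0.0059, 0.2341]
ee_rot: [-1.145, 1.287, -1.298]
force: [0.9, 0.2, -2.0]
width: 0.0278
```

```bash
python3 - <<'E'
from h import *
to([.448,-.323,.1],-90)
p=camera('top'); save(p,'t1'); q=camera('scene'); 
a=cv2.resize(p['frame'][90:260,190:420],None,fx=2.4,fy=2.4); b=cv2.resize(q['frame'][130:330,180:400],None,fx=1.7,fy=1.7)
h=max(a.shape[0],b.shape[0]); c=np.zeros((h,a.shape[1]+b.shape[1]-130,3),np.uint8); print(c.shape)
a=a[:,:]; b=b[:,:c.shape[1]-a.shape[1]]
c[:a.shape[0],:a.shape[1]]=a; c[:b.shape[0],a.shape[1]:]=b; cv2.imwrite('pics/c1.png',c)
E
```

```text
t 5.75 pos [ 0.5753 -0.0059  0.2341] zdeg -6.63 F [ 0.9  0.2 -2. ] w 0.0278 q [-0.01  0.29  1.76 -0.    1.08  0.1 ]
delta cm [32.98 13.31 -9.11]
turn 83.37333700354479
(408, 796, 3)
```

View pics/c1.png

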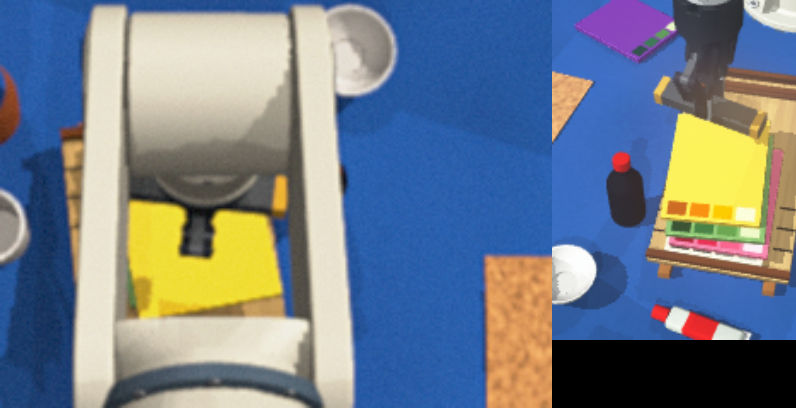

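The weight is held level in the jaws at (710,105), and the boards seem undisturbed. Carrying it to the mat.

>>> send_rows(
  motion=[
    {"claw":-0.9,"delta_pos":[2.2,0,-0.6],"turn":0},
    {"claw":-0.9,"delta_pos":[4.4,0,-1.2],"turn":0},
    {"claw":-0.9,"delta_pos":[4.4,0,-1.2],"turn":0},
    {"claw":-0.9,"delta_pos":[4.4,0,-1.2],"turn":0},
    {"claw":-0.9,"delta_pos":[4.4,0,-1.2],"turn":0},
    {"claw":-0.9,"delta_pos":[4.4,0,-1.2],"turn":0},
    {"claw":-0.9,"delta_pos":[4.4,0,-1.2],"turn":0},
    {"claw":-0.9,"delta_pos":[2.2,0,-0.6],"turn":0},
    {"claw":-0.9,"delta_pos":[2.2,0,-0.6],"turn":0},
    {"claw":-0.9,"delta_pos":[0,0,0],"turn":8.34},
    {"claw":-0.9,"delta_pos":[0,0,0],"turn":8.34},
    {"claw":-0.9,"delta_pos":[0,0,0],"turn":8.34},
    {"claw":-0.9,"delta_pos":[0,0,0],"turn":8.34},
    {"claw":-0.9,"delta_pos":[0,0,0],"turn":8.34},
    {"claw":-0.9,"delta_pos":[0,0,0],"turn":8.34},
    {"claw":-0.9,"delta_pos":[0,0,0],"turn":8.34},
    {"claw":-0.9,"delta_pos":[0,0,0],"turn":8.34},
    {"claw":-0.9,"delta_pos":[0,0,0],"turn":8.34},
    {"claw":-0.9,"delta_pos":[0,0,0],"turn":8.34},
  ],
)

```text
time_s: 7.75
position: [0.4438, -0.3224, 0.2262]
ee_rot: [-0.004, -2.219, 2.214]
force: [-1.0, -0.2, -2.3]
width: 0.0277
```

```bash
python3 - <<'E'
from h import *
to([.448,-.323,.04],-90)
E
```

```text
t 7.75 pos [ 0.4438 -0.3224  0.2262] zdeg -90.37 F [-1.  -0.2 -2.3] w 0.0277 q [-0.63  0.26  1.82 -0.    1.07  0.95]
delta cm [-0.48 18.61  0.1 ]
turn -0.37487615144695496
```

>>> send_rows(
  motion=[
    {"claw":-0.9,"delta_pos":[-0.4,3,0.1],"turn":0},
    {"claw":-0.9,"delta_pos":[0,4,0],"turn":0},
    {"claw":-0.9,"delta_pos":[0,4,0],"turn":0},
    {"claw":-0.9,"delta_pos":[0,4,0],"turn":0},
    {"claw":-0.9,"delta_pos":[0,2.5,0],"turn":0},
    {"claw":-0.9,"delta_pos":[0,0.7,0],"turn":0},
    {"claw":-0.9,"delta_pos":[0,0.5,0],"turn":0},
    {"claw":-0.9,"delta_pos":[0,0,0],"turn":0},
  ],
)

```text
time_s: 8.55
position: [0.449, -0.3243, 0.0412]
ee_rot: [-0.0, -2.221, 2.221]
force: [0.4, 0.2, -2.6]
width: 0.028
```

>>> send_rows(
  motion=[
    {"claw":-0.9,"delta_pos":[0,0.2,0],"turn":0},
    {"claw":-0.9,"delta_pos":[0,0.2,0],"turn":0},
    {"claw":-0.9,"delta_pos":[0,0.2,0],"turn":0},
    {"claw":-0.9,"delta_pos":[0,0,0],"turn":0},
  ],
)

```text
time_s: 8.95
position: [0.449, -0.3244, 0.0355]
ee_rot: [-0.001, -2.221, 2.222]
force: [-0.2, 0.4, -2.8]
width: 0.0276
```

>>> send_rows(
  motion=[
    {"claw":-0.9,"delta_pos":[0,0.2,0],"turn":0},
    {"claw":-0.9,"delta_pos":[0,0.2,0],"turn":0},
    {"claw":-0.9,"delta_pos":[0,0,0],"turn":0},
  ],
)

```text
time_s: 9.25
position: [0.449, -0.3245, 0.0313]
ee_rot: [-0.001, -2.221, 2.222]
force: [-2.7, -0.9, 0.7]
width: 0.0278
```

>>> send_rows(
  motion=[
    {"claw":-0.9,"delta_pos":[0,0.2,0],"turn":0},
    {"claw":-0.9,"delta_pos":[0,0,0],"turn":0},
  ],
)

```text
time_s: 9.45
position: [0.4491, -0.3245, 0.0299]
ee_rot: [-0.001, -2.221, 2.221]
force: [-2.4, 1.0, 7.4]
width: 0.0276
```

Contact with the mat at 7 N. Releasing, lifting, and then checking.

>>> send_rows(
  motion=[
    {"claw":-0.2,"delta_pos":[0,0,0],"turn":0},
    {"claw":0.2,"delta_pos":[0,0,0],"turn":0},
    {"claw":0.2,"delta_pos":[0,-1,0],"turn":0},
    {"claw":1,"delta_pos":[0,-4,0],"turn":0},
    {"claw":1,"delta_pos":[0,-4,0],"turn":0},
    {"claw":1,"delta_pos":[0,-4,0],"turn":0},
    {"claw":1,"delta_pos":[0,-4,0],"turn":0},
    {"claw":1,"delta_pos":[0,0,0],"turn":0},
  ],
)

```text
time_s: 10.25
position: [0.4516, -0.3262, 0.2055]
ee_rot: [0.009, 2.211, -2.224]
force: [-0.1, 0.2, -0.4]
width: 0.0856
```

```bash
cat >> h.py <<'E'
def lower_edges(p,v,show=None):
    """board lower edges in rack frame, from colour segmentation: line fit of visible face edge"""
    Rm,t=rackT(v); hsv=cv2.cvtColor(p['frame'],cv2.COLOR_BGR2HSV)
    return hsv
E
python3 - <<'E'
from h import *
st()
p=camera('top'); save(p,'t2'); q=camera('scene'); save(q,'s2')
a=cv2.resize(p['frame'][120:240,205:315],None,fx=4.5,fy=4.5,interpolation=cv2.INTER_CUBIC)
b=cv2.resize(q['frame'][150:250,100:210],None,fx=2.7,fy=2.7,interpolation=cv2.INTER_CUBIC)
c=np.zeros((max(a.shape[0],b.shape[0]),a.shape[1]+b.shape[1],3),np.uint8); c[:a.shape[0],:a.shape[1]]=a; c[:b.shape[0],a.shape[1]:]=b
w=cv2.resize(p['frame'][190:280,380:470],None,fx=2.9,fy=2.9,interpolation=cv2.INTER_CUBIC); c[b.shape[0]:b.shape[0]+w.shape[0],a.shape[1]:a.shape[1]+w.shape[1]]=w[:c.shape[0]-b.shape[0]]
cv2.imwrite('pics/c2.png',c); print(c.shape)
for n,im in(('top',p),('scene',q)): print(n,[(np.round(b['at'],3),b['confidence']) for b in boxes_of(im,'weight')],[(np.round(b['at'],3),b['confidence']) for b in boxes_of(im,'mat')])
E
```

```text
t 10.25 pos [ 0.4516 -0.3262  0.2055] zdeg -90.03 F [-0.1  0.2 -0.4] w 0.0856 q [-0.63  0.29  1.83  0.    1.01  0.94]
(540, 792, 3)
top [(array([ 0.44 , -0.321,  0.023]), 0.82)] [(array([ 0.436, -0.303,  0.003]), 0.62)]
scene [(array([ 0.459, -0.319,  0.021]), 0.84), (array([0.66 , 0.026, 0.036]), 0.71)] [(array([ 0.467, -0.307,  0.001]), 0.83), (array([ 0.73 , -0.163,  0.019]), 0.18)]
```

View pics/c2.png

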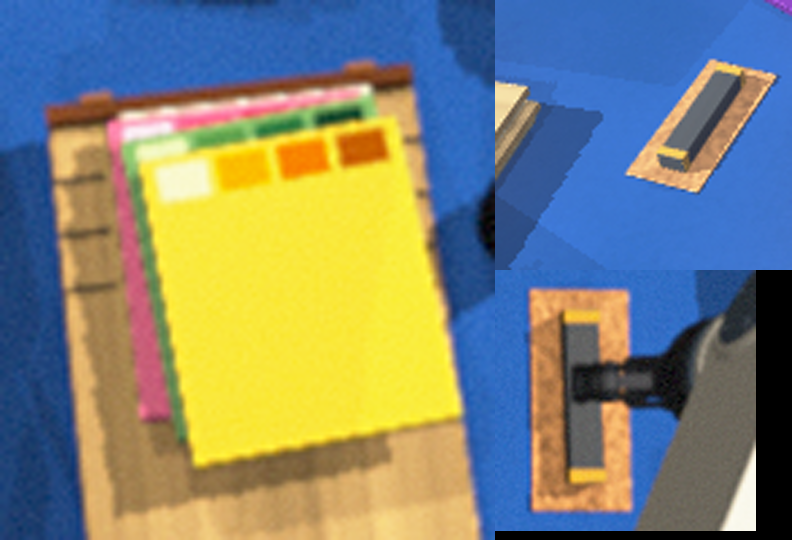

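The weight lies flat and centred on the mat: in the scene inset it is at (700,120), in the top inset at (583,400). Before pushing, I'll touch the free deck with the open fingers to calibrate tip height against the deck.

```bash
cat >> h.py <<'E'
def rdelta(x,y,zw=None,v=None):
    v=np.load('rackT.npy') if v is None else v
    w=rw(v,[[x/1e3,y/1e3,0]])[0]; print('deck world',w.round(4)); 
    to([w[0],w[1],w[2] if zw is None else zw], np.degrees(v[3])-90)
E
python3 - <<'E'
from h import *
rdelta(235,8,.112)
E
```

```text
deck world [0.4389 0.0011 0.0824]
t 10.55 pos [ 0.4482 -0.3238  0.1979] zdeg -90.03 F [-1.  -0.5 -0.2] w 0.0856 q [-0.63  0.3   1.84 -0.    1.01  0.94]
delta cm [  0.93   8.64 -32.48]
turn -5.871205163409897
```

>>> send_rows(
  motion=[
    {"claw":1,"delta_pos":[0.1,-0.5,-2.5],"turn":0},
    {"claw":1,"delta_pos":[0.1,0,-4.5],"turn":0},
    {"claw":1,"delta_pos":[0.1,0,-4.5],"turn":0},
    {"claw":1,"delta_pos":[0.1,0,-4.5],"turn":0},
    {"claw":1,"delta_pos":[0.1,0,-4.5],"turn":0},
    {"claw":1,"delta_pos":[0.1,0,-4.5],"turn":0},
    {"claw":1,"delta_pos":[0.1,0,-4.5],"turn":0},
    {"claw":1,"delta_pos":[0.2,0,-3.0],"turn":-5.87},
    {"claw":1,"delta_pos":[0,3,0],"turn":0},
    {"claw":1,"delta_pos":[0,3,0],"turn":0},
    {"claw":1,"delta_pos":[0,2.6,0],"turn":0},
    {"claw":1,"delta_pos":[0,0,0],"turn":0},
    {"claw":1,"delta_pos":[0,0,0],"turn":0},
  ],
)

```text
time_s: 11.85
position: [0.4396, 0.0007, 0.1179]
ee_rot: [-0.113, 2.17, -2.17]
force: [-1.1, -0.4, 0.4]
width: 0.0855
```

```bash
python3 - <<'E'
from h import *
rdelta(235,8,.112)
E
```

```text
deck world [0.4389 0.0011 0.0824]
t 11.85 pos [0.4396 0.0007 0.1179] zdeg -84.17 F [-1.1 -0.4  0.4] w 0.0855 q [-0.    0.26  2.13  0.    0.76  1.47]
delta cm [ 0.06  0.59 -0.05]
turn -0.004414156422740234
```

Stepping down slowly and watching the force.

>>> send_rows(
  motion=[
    {"claw":1,"delta_pos":[0,0.6,0],"turn":0},
    {"claw":1,"delta_pos":[0,0.6,0],"turn":0},
    {"claw":1,"delta_pos":[0,0,0],"turn":0},
  ],
)

```text
time_s: 12.15
position: [0.4401, 0.0006, 0.1062]
ee_rot: [-0.11, 2.169, -2.169]
force: [-0.3, 0.6, 0.1]
width: 0.0853
```

>>> send_rows(
  motion=[
    {"claw":1,"delta_pos":[0,0.3,0],"turn":0},
    {"claw":1,"delta_pos":[0,0.3,0],"turn":0},
    {"claw":1,"delta_pos":[0,0,0],"turn":0},
  ],
)

```text
time_s: 12.45
position: [0.44, 0.0007, 0.1]
ee_rot: [-0.111, 2.169, -2.169]
force: [0.4, 1.2, -0.1]
width: 0.0856
```

>>> send_rows(
  motion=[
    {"claw":1,"delta_pos":[0,0.2,0],"turn":0},
    {"claw":1,"delta_pos":[0,0.2,0],"turn":0},
    {"claw":1,"delta_pos":[0,0,0],"turn":0},
  ],
)

```text
time_s: 12.75
position: [0.4401, 0.0007, 0.096]
ee_rot: [-0.111, 2.169, -2.169]
force: [-0.6, 0.1, 0.4]
width: 0.0855
```

>>> send_rows(
  motion=[
    {"claw":1,"delta_pos":[0,0.2,0],"turn":0},
    {"claw":1,"delta_pos":[0,0,0],"turn":0},
  ],
)

```text
time_s: 12.95
position: [0.4401, 0.0007, 0.0941]
ee_rot: [-0.111, 2.169, -2.169]
force: [-0.0, -0.2, 0.2]
width: 0.0857
```

>>> send_rows(
  motion=[
    {"claw":1,"delta_pos":[0,0.2,0],"turn":0},
    {"claw":1,"delta_pos":[0,0,0],"turn":0},
  ],
)

```text
time_s: 13.15
position: [0.44, 0.0007, 0.0921]
ee_rot: [-0.111, 2.169, -2.169]
force: [-0.5, 0.5, -0.6]
width: 0.0855
```

>>> send_rows(
  motion=[
    {"claw":1,"delta_pos":[0,0.2,0],"turn":0},
    {"claw":1,"delta_pos":[0,0,0],"turn":0},
  ],
)

```text
time_s: 13.35
position: [0.4403, 0.0007, 0.0906]
ee_rot: [-0.11, 2.169, -2.169]
force: [-1.7, 0.7, 6.9]
width: 0.0852
```

Contact on the deck came at TCP z ≈ 0.0908, so the tips reach about 4 mm ahead of the TCP when open and the deck is about 2 mm higher than fitted. Next I'll plan the board2 push.

```bash
cat >> h.py <<'E'
def frame():
    v=np.load('rackT.npy'); a=v[3]; u=np.array([-np.cos(a),-np.sin(a)]); w=np.array([np.sin(a),-np.cos(a)]); return v,u,w
def goal(s,y,h,zabs=None):
    v,u,w=frame(); s0=(np.array([.4402,.0007])-v[:2])@u
    xy=v[:2]+u*s/1e3+w*y/1e3; z=.0908+(s/1e3-s0)*np.tan(.24)+h/1e3/np.cos(.24)
    print('goal',s,y,h,xy.round(4),round(z,4)); to([xy[0],xy[1],z if zabs is None else zabs],np.degrees(v[3])-90)
def where():
    v,u,w=frame(); p,_=st(); s=(p[:2]-v[:2])@u*1e3; s0=(np.array([.4402,.0007])-v[:2])@u
    print('s',round(s,1),'y',round((p[:2]-v[:2])@w*1e3,1),'h',round((p[2]-.0908-(s/1e3-s0)*np.tan(.24))*np.cos(.24)*1e3,1))
E
python3 - <<'E'
from h import *
where(); goal(-26,4,14)
E
```

```text
t 13.35 pos [0.4403 0.0007 0.0906] zdeg -84.16 F [-1.7  0.7  6.9] w 0.0852 q [-0.    0.31  2.15 -0.    0.69  1.47]
s 226.9 y 8.6 h -0.2
goal -26 4 14 [0.6914 0.031 ] 0.0433
t 13.35 pos [0.4403 0.0007 0.0906] zdeg -84.16 F [-1.7  0.7  6.9] w 0.0852 q [-0.    0.31  2.15 -0.    0.69  1.47]
delta cm [-25.29   4.73  -0.46]
turn -0.0025522783812164107
```

>>> send_rows(
  motion=[
    {"claw":1,"delta_pos":[0,-2,0],"turn":0},
    {"claw":1,"delta_pos":[0,-4,0],"turn":0},
    {"claw":1,"delta_pos":[-2,-4,0],"turn":0},
    {"claw":1,"delta_pos":[-4.5,-2,0],"turn":0},
    {"claw":1,"delta_pos":[-4.7,0,-0.1],"turn":0},
    {"claw":1,"delta_pos":[-4.7,0,-0.1],"turn":0},
    {"claw":1,"delta_pos":[-4.7,0,-0.1],"turn":0},
    {"claw":1,"delta_pos":[-4.7,0,-0.1],"turn":0},
    {"claw":1,"delta_pos":[0,2,0],"turn":0},
    {"claw":1,"delta_pos":[0,4,0],"turn":0},
    {"claw":1,"delta_pos":[0,4,0],"turn":0},
    {"claw":1,"delta_pos":[0,3,0],"turn":0},
    {"claw":1,"delta_pos":[0,2,0],"turn":0},
    {"claw":1,"delta_pos":[0,0,0],"turn":0},
  ],
)

```text
time_s: 14.75
position: [0.6889, 0.0303, 0.0565]
ee_rot: [-0.117, 2.172, -2.172]
force: [0.0, 0.6, 1.4]
width: 0.0853
```

```bash
python3 - <<'E'
from h import *
where(); goal(-26,4,14)
E
```

```text
t 14.75 pos [0.6889 0.0303 0.0565] zdeg -84.17 F [0.  0.6 1.4] w 0.0853 q [ 0.04  0.66  1.6  -0.    0.88  1.51]
s -23.4 y 4.4 h 26.2
goal -26 4 14 [0.6914 0.031 ] 0.0433
t 14.75 pos [0.6889 0.0303 0.0565] zdeg -84.17 F [0.  0.6 1.4] w 0.0853 q [ 0.04  0.66  1.6  -0.    0.88  1.51]
delta cm [-0.27  1.32 -0.04]
turn -0.0039376306303609
```

>>> send_rows(
  motion=[
    {"claw":1,"delta_pos":[-0.3,0.7,0],"turn":0},
    {"claw":1,"delta_pos":[0,0.6,0],"turn":0},
    {"claw":1,"delta_pos":[0.4,-0.1,0],"turn":0},
    {"claw":1,"delta_pos":[0.4,-0.1,0],"turn":0},
    {"claw":1,"delta_pos":[0.4,-0.1,0],"turn":0},
    {"claw":1,"delta_pos":[0,0,0],"turn":0},
  ],
)

```text
time_s: 15.35
position: [0.6821, 0.0294, 0.051]
ee_rot: [-0.11, 2.169, -2.169]
force: [-0.1, -0.8, 0.1]
width: 0.0852
```

```bash
python3 - <<'E'
from h import *
where()
p=camera('wrist'); q=camera('scene')
b=cv2.resize(q['frame'][225:315,215:325],None,fx=5,fy=5,interpolation=cv2.INTER_CUBIC)
w=cv2.resize(p['frame'][150:420,140:420],None,fx=.88,fy=.88)
c=np.zeros((b.shape[0],b.shape[1]+w.shape[1],3),np.uint8); c[:,:b.shape[1]]=b; c[:w.shape[0],b.shape[1]:]=w; cv2.imwrite('pics/c3.png',c); print(c.shape)
E
```

```text
t 15.35 pos [0.6821 0.0294 0.051 ] zdeg -84.16 F [-0.1 -0.8  0.1] w 0.0852 q [ 0.04  0.66  1.63 -0.    0.86  1.51]
s -16.5 y 4.6 h 19.3
(450, 796, 3)
```

View pics/c3.png

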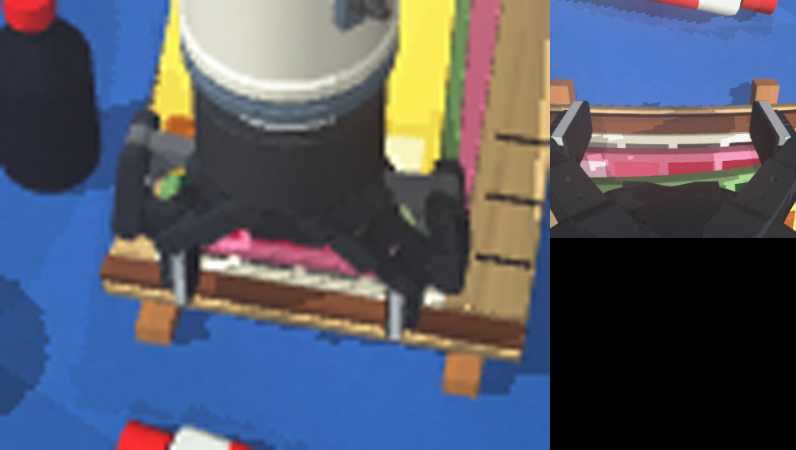

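The scene crop shows the open fingers over the ledge, at (180,275) and (397,315), just short of the boards. h reads 19 mm, so I'll lower 5 mm and push.

>>> send_rows(
  motion=[
    {"claw":1,"delta_pos":[0,0.5,0],"turn":0},
    {"claw":1,"delta_pos":[0,0,0],"turn":0},
  ],
)

```text
time_s: 15.65
position: [0.6822, 0.0295, 0.0446]
ee_rot: [-0.111, 2.169, -2.169]
force: [-0.1, 1.5, 0.7]
width: 0.0854
```

>>> send_rows(
  motion=[
    {"claw":1,"delta_pos":[0.4,-0.1,0],"turn":0},
    {"claw":1,"delta_pos":[0.4,-0.1,0],"turn":0},
    {"claw":1,"delta_pos":[0,0,0],"turn":0},
  ],
)

```text
time_s: 15.95
position: [0.6739, 0.0286, 0.0474]
ee_rot: [-0.111, 2.169, -2.169]
force: [-0.1, -0.3, 0.7]
width: 0.0852
```

>>> send_rows(
  motion=[
    {"claw":1,"delta_pos":[0.4,-0.1,0],"turn":0},
    {"claw":1,"delta_pos":[0.4,-0.1,0],"turn":0},
    {"claw":1,"delta_pos":[0,0,0],"turn":0},
  ],
)

```text
time_s: 16.25
position: [0.6663, 0.0278, 0.0496]
ee_rot: [-0.11, 2.169, -2.169]
force: [0.5, 0.1, 0.6]
width: 0.0854
```

```bash
python3 - <<'E'
from h import *
where()
E
```

```text
t 16.25 pos [0.6663 0.0278 0.0496] zdeg -84.16 F [0.5 0.1 0.6] w 0.0854 q [ 0.04  0.64  1.67 -0.    0.84  1.51]
s -0.7 y 4.6 h 14.1
```

>>> send_rows(
  motion=[
    {"claw":1,"delta_pos":[0.3,-0.07,0],"turn":0},
    {"claw":1,"delta_pos":[0.3,-0.07,0],"turn":0},
  ],
)

```text
time_s: 16.45
position: [0.6609, 0.0273, 0.0509]
ee_rot: [-0.109, 2.169, -2.169]
force: [2.5, -0.3, -1.4]
width: 0.0856
```

```bash
python3 - <<'E'
from h import *
where()
p=camera('wrist'); q=camera('scene')
b=cv2.resize(q['frame'][225:315,215:325],None,fx=4,fy=4,interpolation=cv2.INTER_CUBIC)
w=cv2.resize(p['frame'][210:360,150:410],None,fx=1.3,fy=1.3,interpolation=cv2.INTER_CUBIC)
c=np.zeros((b.shape[0],b.shape[1]+w.shape[1],3),np.uint8); c[:,:b.shape[1]]=b; c[:w.shape[0],b.shape[1]:]=w; cv2.imwrite('pics/c4.png',c); print(c.shape)
E
```

```text
t 16.45 pos [0.6609 0.0273 0.0509] zdeg -84.16 F [ 2.5 -0.3 -1.4] w 0.0856 q [0.04 0.63 1.68 0.   0.83 1.51]
s 4.8 y 4.6 h 14.0
(360, 778, 3)
```

View pics/c4.png

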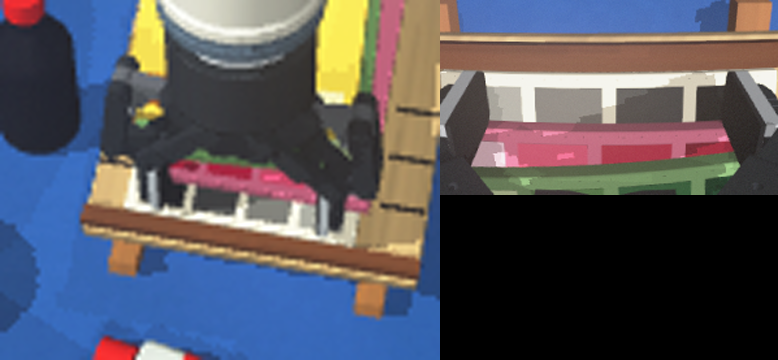

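The push works: the pink edge follows, square to the fingers, with green and yellow riding along and force about 2.5 N. To measure, I'll refine the rack in the scene camera and read the pink edge there.

```bash
cat >> h.py <<'E'
def rackS():
    v=np.load('rackS.npy'); return v
def corner(p,v,uv,z):
    Rm,t=rackT(v); return ((onplane(p,uv,t+Rm[:,2]*z/1e3,Rm[:,2])-t)@Rm*1e3).round(1)
E
python3 - <<'E'
from h import *
np.set_printoptions(precision=4,suppress=True)
q=camera('scene'); s2=dict(q); s2['frame']=cv2.imread('pics/s2.png')
v0=np.load('rackT.npy'); v0[2]=.0285
v,d,c=refine(s2,v0,marks=[(30,-1,70,93),(60,-1,70,93),(90,-1,70,93),(60,1,85,93)]); print(v,d,c); np.save('rackS.npy',v)
p=camera('top'); t2=dict(p); t2['frame']=cv2.imread('pics/t2.png')
vt,d,c=refine(t2,v0); print(vt,d,c); np.save('rackT2.npy',vt)
# rectified view of scene at plane z=20 near y=-80..80, x=-10..110: 4 px/mm
def rect(p,v,z,x0,x1,k=4):
    X,Y=np.meshgrid(np.arange(-95,95,1/k),np.arange(x0,x1,1/k))
    uv=proj(p,rw(v,np.c_[Y.ravel(),X.ravel(),0*X.ravel()+z]/1e3)).reshape(*X.shape,2).astype(np.float32)
    return cv2.remap(p['frame'],uv[...,0],uv[...,1],cv2.INTER_CUBIC)
a=rect(q,v,20,-5,70); b=rect(q,v,0,-5,70)
for im in(a,b):
    for x in(0,30,60): cv2.putText(im,str(x),(2,int((x+5)*4)),0,.4,(0,0,0)); cv2.line(im,(25,int((x+5)*4)),(60,int((x+5)*4)),(255,255,0),1)
cv2.imwrite('pics/rect1.png',np.vstack([a[:,:],b]));print(a.shape)
E
```

```text
[0.6631 0.0324 0.0285 0.1015] [-2.0426  0.054  -0.0451] -359.1719065377374
[0.6649 0.0324 0.0285 0.1031] [-0.258   0.1128  0.1238] -342.20581482309814
(300, 760, 3)
```

View pics/rect1.png

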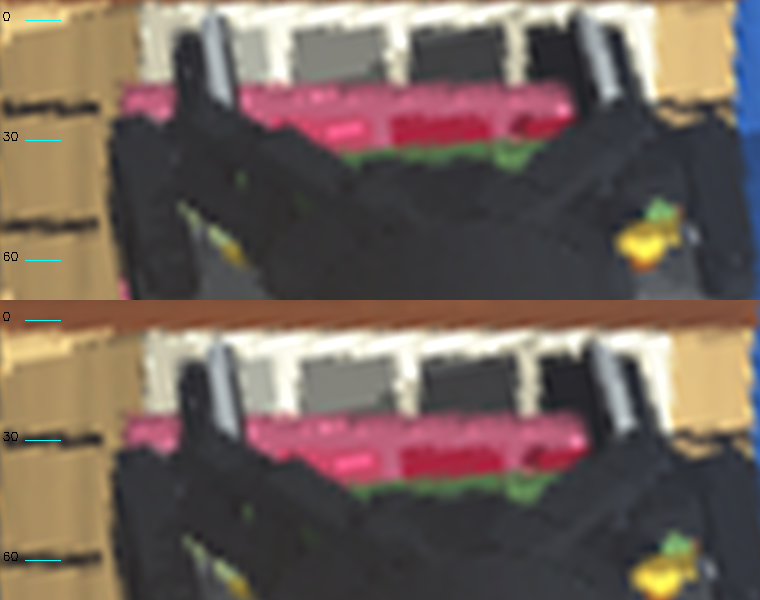

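The rectified view lines up with the marks: the lower half shows them at 30 and 60. In the z=20 plane the pink edge's top corner is at row ≈108, so x ≈ 22 mm, and it is square. That agrees with finger position plus an 11–12 mm half width. I'll push about 7.5 mm more.

```bash
python3 -c "
from h import *
where()"
```

```text
t 16.65 pos [0.6605 0.0272 0.0508] zdeg -84.16 F [1.4 0.1 0.6] w 0.0854 q [ 0.04  0.63  1.68 -0.    0.83  1.51]
s 5.1 y 4.6 h 13.9
```

>>> send_rows(
  motion=[
    {"claw":1,"delta_pos":[0.25,-0.06,0],"turn":0},
    {"claw":1,"delta_pos":[0.25,-0.06,0],"turn":0},
    {"claw":1,"delta_pos":[0.2,-0.05,0],"turn":0},
    {"claw":1,"delta_pos":[0,0,0],"turn":0},
  ],
)

```text
time_s: 17.05
position: [0.6535, 0.0265, 0.0525]
ee_rot: [-0.11, 2.169, -2.169]
force: [2.3, -0.1, 0.8]
width: 0.0857
```

```bash
cat >> h.py <<'E'
def rect(p,v,z,x0,x1,k=4):
    X,Y=np.meshgrid(np.arange(-95,95,1/k),np.arange(x0,x1,1/k))
    uv=proj(p,rw(v,np.c_[Y.ravel(),X.ravel(),0*X.ravel()+z]/1e3)).reshape(*X.shape,2).astype(np.float32)
    return cv2.remap(p['frame'],uv[...,0],uv[...,1],cv2.INTER_CUBIC)
def hueedge(p,v,z,hlo,hhi,x0,x1,ys):
    """first x (going up-slope) in rectified plane z where hue is in range, per y column"""
    im=cv2.cvtColor(rect(p,v,z,x0,x1),cv2.COLOR_BGR2HSV); out=[]
    for y in ys:
        c=im[:,int((y+95)*4)-4:int((y+95)*4)+4]; m=((c[...,0]>=hlo)&(c[...,0]<=hhi)&(c[...,1]>70)&(c[...,2]>60)).mean(1)>.5
        r=np.flatnonzero(m&np.roll(m,-3)); out.append(round(x0+r[0]/4,1) if len(r) else None)
    return out
E
python3 - <<'E'
from h import *
where(); q=camera('scene'); v=np.load('rackS.npy')
print('pink bottom edge (plane z=10):',hueedge(q,v,10,155,179,5,45,range(-60,61,10)))
E
```

```text
t 17.05 pos [0.6535 0.0265 0.0525] zdeg -84.17 F [ 2.3 -0.1  0.8] w 0.0857 q [ 0.04  0.62  1.7  -0.    0.83  1.51]
s 12.2 y 4.6 h 13.9
pink bottom edge (plane z=10): [np.float64(27.5), np.float64(32.8), None, np.float64(27.2), np.float64(27.8), np.float64(27.0), np.float64(27.0), np.float64(27.2), np.float64(27.2), np.float64(27.0), np.float64(27.2), np.float64(30.5), None]
```

>>> send_rows(
  motion=[
    {"claw":1,"delta_pos":[0.1,-0.02,0],"turn":0},
    {"claw":1,"delta_pos":[0,0,0],"turn":0},
    {"claw":1,"delta_pos":[-0.4,0.1,0],"turn":0},
    {"claw":1,"delta_pos":[-0.6,0,0],"turn":0},
    {"claw":1,"delta_pos":[0,-0.8,0.2],"turn":0},
    {"claw":1,"delta_pos":[0,0,0],"turn":0},
  ],
)

```text
time_s: 17.7
position: [0.6634, 0.0253, 0.0605]
ee_rot: [-0.11, 2.169, -2.169]
force: [-0.3, 0.2, -0.4]
width: 0.0855
```

```bash
python3 - <<'E'
from h import *
where(); q=camera('scene'); save(q,'s5'); v=np.load('rackS.npy')
print('pink z10:',hueedge(q,v,10,155,179,5,45,range(-60,61,10)))
print('green z20:',hueedge(q,v,20,40,85,30,70,range(-60,71,10)))
print('yellow z30:',hueedge(q,v,30,15,32,40,90,range(-60,81,10)))
E
```

```text
t 17.7 pos [0.6634 0.0253 0.0605] zdeg -84.17 F [-0.3  0.2 -0.4] w 0.0855 q [ 0.04  0.62  1.67 -0.    0.85  1.5 ]
s 2.5 y 6.8 h 23.9
pink z10: [np.float64(27.8), np.float64(28.2), None, np.float64(27.8), np.float64(27.8), np.float64(28.2), np.float64(27.5), np.float64(28.0), np.float64(28.0), np.float64(28.8), np.float64(27.8), np.float64(28.0), None]
green z20: [None, None, None, None, None, None, None, None, None, None, np.float64(38.2), None, None, np.float64(53.8)]
yellow z30: [None, None, np.float64(79.2), np.float64(86.5), np.float64(87.2), None, None, None, None, None, None, None, None, np.float64(54.0), np.float64(78.5)]
```

Pink is straight at about 28–30 mm. Now board3, first part of the push.

>>> send_rows(
  motion=[
    {"claw":1,"delta_pos":[0.4,-0.1,0],"turn":0},
    {"claw":1,"delta_pos":[0.4,-0.1,0],"turn":0},
    {"claw":1,"delta_pos":[0.4,-0.1,0],"turn":0},
    {"claw":1,"delta_pos":[0.4,-0.1,0],"turn":0},
    {"claw":1,"delta_pos":[0.4,-0.1,0],"turn":0},
    {"claw":1,"delta_pos":[0.3,-0.07,0],"turn":0},
    {"claw":1,"delta_pos":[0.3,-0.07,0],"turn":0},
    {"claw":1,"delta_pos":[0.3,-0.07,0],"turn":0},
    {"claw":1,"delta_pos":[0,0,0],"turn":0},
  ],
)

```text
time_s: 18.65
position: [0.6337, 0.0225, 0.0669]
ee_rot: [-0.11, 2.169, -2.169]
force: [-0.1, 0.1, -0.3]
width: 0.0855
```

```bash
python3 - <<'E'
from h import *
where(); q=camera('scene'); save(q,'s6'); v=np.load('rackS.npy')
print('pink z10:',hueedge(q,v,10,155,179,5,45,range(-60,61,10)))
print('green z20:',hueedge(q,v,20,40,85,30,70,range(-60,71,10)))
a=np.vstack([rect(q,v,20,20,85,3),rect(q,v,0,20,85,3)]); cv2.imwrite('pics/rect2.png',a); print(a.shape)
E
```

```text
t 18.65 pos [0.6337 0.0225 0.0669] zdeg -84.17 F [-0.1  0.1 -0.3] w 0.0855 q [0.03 0.58 1.74 0.   0.83 1.5 ]
s 32.3 y 6.5 h 23.0
pink z10: [np.float64(27.8), np.float64(28.5), np.float64(28.0), np.float64(28.0), np.float64(28.0), np.float64(28.5), np.float64(27.8), np.float64(28.0), np.float64(28.2), np.float64(28.5), np.float64(27.8), np.float64(28.0), np.float64(28.5)]
green z20: [None, np.float64(51.8), None, np.float64(51.5), np.float64(51.2), np.float64(52.0), np.float64(51.2), np.float64(51.0), np.float64(51.5), np.float64(51.5), np.float64(51.2), np.float64(51.8), None, None]
(390, 570, 3)
```

View pics/rect2.png

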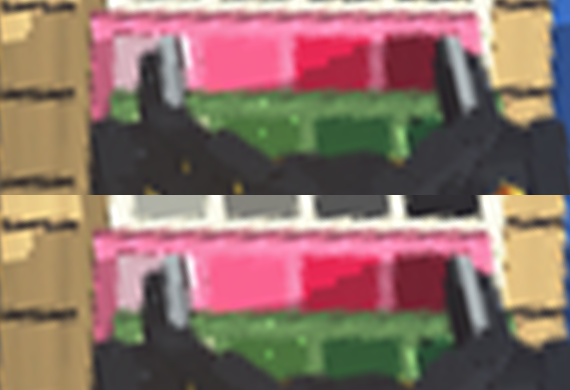

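Green is straight at about 51.5 mm and pink is unchanged at 28–30. Pushing green about 8 mm more.

>>> send_rows(
  motion=[
    {"claw":1,"delta_pos":[0.3,-0.07,0],"turn":0},
    {"claw":1,"delta_pos":[0.3,-0.07,0],"turn":0},
    {"claw":1,"delta_pos":[0.22,-0.05,0],"turn":0},
    {"claw":1,"delta_pos":[0,0,0],"turn":0},
    {"claw":1,"delta_pos":[0,0,0],"turn":0},
  ],
)

```text
time_s: 19.2
position: [0.6255, 0.0217, 0.0686]
ee_rot: [-0.111, 2.169, -2.169]
force: [0.7, -0.2, 0.4]
width: 0.0854
```

```bash
python3 - <<'E'
from h import *
where(); q=camera('scene'); save(q,'s7'); v=np.load('rackS.npy')
print('pink z10:',hueedge(q,v,10,155,179,5,45,range(-60,61,10)))
print('green z20:',hueedge(q,v,20,40,85,30,70,range(-60,71,10)))
E
```

```text
t 19.2 pos [0.6255 0.0217 0.0686] zdeg -84.16 F [ 0.7 -0.2  0.4] w 0.0854 q [ 0.03  0.56  1.76 -0.    0.82  1.5 ]
s 40.5 y 6.6 h 22.7
pink z10: [np.float64(27.8), np.float64(28.2), np.float64(28.0), np.float64(28.0), np.float64(28.0), np.float64(28.5), np.float64(27.8), np.float64(28.0), np.float64(28.2), np.float64(28.5), np.float64(27.8), np.float64(28.0), np.float64(28.5)]
green z20: [None, np.float64(59.8), None, np.float64(60.2), np.float64(60.2), np.float64(59.5), np.float64(60.0), np.float64(59.5), np.float64(59.5), np.float64(59.8), np.float64(60.2), np.float64(60.8), None, np.float64(60.5)]
```

Green is at 60 mm and square. Now board4.

>>> send_rows(
  motion=[
    {"claw":1,"delta_pos":[-0.4,0.05,0],"turn":0},
    {"claw":1,"delta_pos":[-0.4,0,0],"turn":0},
    {"claw":1,"delta_pos":[0,-0.5,0.3],"turn":0},
    {"claw":1,"delta_pos":[0,-0.5,0.3],"turn":0},
    {"claw":1,"delta_pos":[0,0,0],"turn":0},
    {"claw":1,"delta_pos":[0.4,-0.1,0],"turn":0},
    {"claw":1,"delta_pos":[0.4,-0.1,0],"turn":0},
    {"claw":1,"delta_pos":[0.4,-0.1,0],"turn":0},
    {"claw":1,"delta_pos":[0.4,-0.1,0],"turn":0},
    {"claw":1,"delta_pos":[0.4,-0.1,0],"turn":0},
    {"claw":1,"delta_pos":[0.4,-0.1,0],"turn":0},
    {"claw":1,"delta_pos":[0.3,-0.07,0],"turn":0},
    {"claw":1,"delta_pos":[0,0,0],"turn":0},
  ],
)

```text
time_s: 20.55
position: [0.6072, 0.0138, 0.0849]
ee_rot: [-0.111, 2.169, -2.169]
force: [-0.4, 1.0, 1.1]
width: 0.0853
```

```bash
cat > m.py <<'E'
from h import *
where(); q=camera('scene'); v=np.load('rackS.npy')
print('pink z10:',[float(x) if x else None for x in hueedge(q,v,10,155,179,5,45,range(-60,61,20))])
print('green z20:',[float(x) if x else None for x in hueedge(q,v,20,40,85,30,70,range(-60,71,10))])
print('yellow z30:',[float(x) if x else None for x in hueedge(q,v,30,15,32,66,110,range(-50,81,10))])
E
python3 m.py
```

```text
t 20.55 pos [0.6072 0.0138 0.0849] zdeg -84.16 F [-0.4  1.   1.1] w 0.0853 q [ 0.02  0.52  1.79 -0.    0.83  1.49]
s 59.6 y 12.6 h 34.1
pink z10: [27.8, 27.8, 28.0, 27.8, 28.2, 27.8, 28.5]
green z20: [None, 60.0, 59.5, 60.2, 60.2, 59.8, 60.0, 60.2, 59.5, 60.0, 60.5, 60.2, 59.8, 60.0]
yellow z30: [80.5, None, None, 81.0, 81.2, 81.0, 81.0, 81.2, 81.2, 80.8, 80.8, None, None, 66.0]
```

>>> send_rows(
  motion=[
    {"claw":1,"delta_pos":[0.3,-0.07,0],"turn":0},
    {"claw":1,"delta_pos":[0.3,-0.07,0],"turn":0},
    {"claw":1,"delta_pos":[0.22,-0.05,0],"turn":0},
    {"claw":1,"delta_pos":[0,0,0],"turn":0},
    {"claw":1,"delta_pos":[0,0,0],"turn":0},
  ],
)

```text
time_s: 21.1
position: [0.5992, 0.0129, 0.0867]
ee_rot: [-0.111, 2.169, -2.169]
force: [1.0, -0.1, 0.1]
width: 0.0856
```

```bash
python3 m.py
```

```text
t 21.1 pos [0.5992 0.0129 0.0867] zdeg -84.16 F [ 1.  -0.1  0.1] w 0.0856 q [ 0.02  0.51  1.81 -0.    0.83  1.49]
s 67.6 y 12.6 h 33.9
pink z10: [27.8, 28.0, 28.0, 27.8, 28.2, 28.0, 28.5]
green z20: [None, 60.0, 59.5, 60.2, 60.2, 59.8, 60.0, 60.0, 59.8, 60.0, 60.5, 60.2, 59.8, 60.0]
yellow z30: [89.2, None, None, 89.0, 89.0, 89.5, 88.5, 89.0, 89.5, 88.5, 88.8, None, None, 66.0]
```

All three are close to target. Retreating so the cameras have a clear view for the final check.

>>> send_rows(
  motion=[
    {"claw":1,"delta_pos":[-0.5,0.1,0],"turn":0},
    {"claw":1,"delta_pos":[-1,0,0],"turn":0},
    {"claw":1,"delta_pos":[0,-2,0],"turn":0},
    {"claw":1,"delta_pos":[0,-4,0],"turn":0},
    {"claw":1,"delta_pos":[0,-4,0],"turn":0},
    {"claw":1,"delta_pos":[0,-4,0],"turn":0},
    {"claw":1,"delta_pos":[0,-3,0],"turn":0},
    {"claw":1,"delta_pos":[2,0,-3],"turn":0},
    {"claw":1,"delta_pos":[3,0,-4],"turn":0},
    {"claw":1,"delta_pos":[3,0,-4],"turn":0},
    {"claw":1,"delta_pos":[3,0,-4],"turn":0},
    {"claw":1,"delta_pos":[3,0,-4],"turn":0},
    {"claw":1,"delta_pos":[3,0,-4],"turn":0},
    {"claw":1,"delta_pos":[3,0,-4],"turn":0},
    {"claw":1,"delta_pos":[3,0,-4],"turn":0},
    {"claw":1,"delta_pos":[2,0,-3],"turn":0},
    {"claw":1,"delta_pos":[0,0,0],"turn":0},
  ],
)

```text
time_s: 22.85
position: [0.3291, 0.3306, 0.2561]
ee_rot: [-0.115, 2.169, -2.166]
force: [0.6, -0.6, -0.1]
width: 0.0854
```

```bash
python3 m.py; python3 - <<'E'
from h import *
p=camera('top'); q=camera('scene'); save(p,'t9'); save(q,'s9')
vt=np.load('rackT2.npy'); vt,d,c=refine(p,vt,marks=MARKS[:5]); print(vt,d)
f=lambda z,a,b,x0,x1,ys:[float(x) if x else None for x in hueedge(p,vt,z,a,b,x0,x1,ys)]
print('top: pink z20',f(20,155,179,10,55,range(-55,66,20)),'green z30',f(30,40,85,40,80,range(-55,66,20)),'yellow z40',f(40,15,32,75,110,range(-45,76,20)))
# side edges (y) per board at given plane
for n,z,a,b,x in(('pink',20,155,179,45),('green',30,40,85,75),('yellow',40,15,32,150)):
    im=cv2.cvtColor(rect(p,vt,z,x-3,x+3),cv2.COLOR_BGR2HSV); m=((im[...,0]>=a)&(im[...,0]<=b)&(im[...,1]>90)&(im[...,2]>60)).mean(0)>.5
    r=np.flatnonzero(m); print(n,'y',-95+r[0]/4,-95+r[-1]/4)
a=rect(p,vt,0,-12,188,2.0); b=rect(q,np.load('rackS.npy'),0,-12,188,2.0); cv2.imwrite('pics/fin.png',np.hstack([a,b])); print(a.shape)
print([(k,np.round(boxes_of(p,k)[0]['at'],3)) for k in('ink','tube','dish','pot','brush','weight') if boxes_of(p,k)])
E
```

```text
t 22.85 pos [0.3291 0.3306 0.2561] zdeg -83.94 F [ 0.6 -0.6 -0.1] w 0.0854 q [0.78 0.09 1.95 0.   1.1  2.25]
s 304.0 y -330.9 h 142.3
pink z10: [27.8, 28.0, 28.0, 27.8, 28.2, 27.8, 28.5]
green z20: [None, 60.2, 59.8, 60.5, 60.8, 60.0, 60.2, 60.8, 59.8, 60.0, 60.5, 60.5, 59.8, 60.2]
yellow z30: [89.5, 89.0, 89.2, 88.8, 89.0, 89.5, 88.8, 89.0, 89.5, 88.8, 89.0, 89.2, 88.5, 66.0]
[0.66475246 0.0332942  0.0285     0.10431565] [-0.1533115   0.85547184  0.11755356]
top: pink z20 [29.8, 27.2, 26.8, 29.0, 25.5, 24.8, 30.0] green z30 [62.2, 61.8, 61.2, 60.8, 61.2, 61.2, 61.2] yellow z40 [88.2, 88.2, 88.5, 88.5, 89.0, 88.2, 75.0]
pink y -63.0 65.25
green y -55.75 71.75
yellow y -90.5 90.75
(400, 380, 3)
[('ink', array([ 0.597, -0.111,  0.084])), ('tube', array([0.746, 0.043, 0.016])), ('dish', array([ 0.747, -0.158,  0.016])), ('pot', array([0.675, 0.197, 0.103])), ('brush', array([0.396, 0.005, 0.107])), ('weight', array([ 0.451, -0.321,  0.023]))]
```

View pics/fin.png

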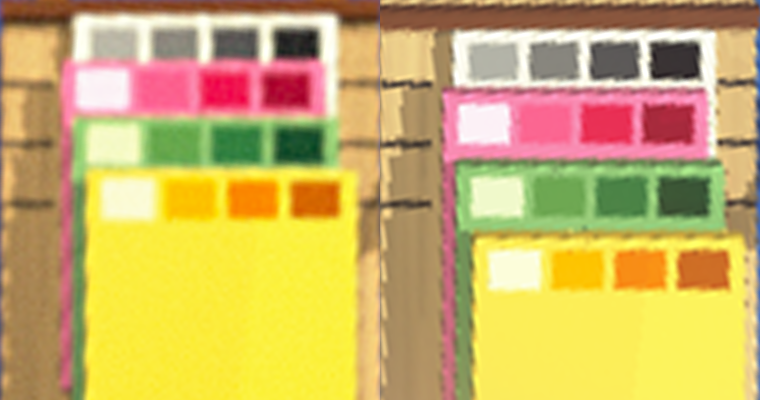

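The final views show all four boards shingled and square: cream at the ledge, pink at (200,62), green at (205,120) and yellow at (220,172) in the top half, with none over the sides. The network's bystander positions match the start to within about 3 mm. Handing in.

```bash
python3 -c "
from h import *
p=camera('scene'); print([(np.round(b['at'],3),b['confidence']) for b in boxes_of(p,'cup')][:2]); st(); print(sign_off())"
```

```text
[(array([0.547, 0.196, 0.058]), 0.79)]
t 23.7 pos [0.331  0.3272 0.2557] zdeg -84.17 F [-0.1  0.7  0. ] w 0.0851 q [0.78 0.09 1.95 0.   1.1  2.25]
the job is handed in; nothing more can be done
None
```

I laid the paperweight flat in the middle of the cork mat and pushed the three boards up to their lines with the open fingers. I handed the job in at 23.7 s, and no verdict was reported.

**Boards, last checks:**

| Board | Target (mm) | Measured lower edge (mm) |
|---|---|---|
| cream (board1) | 0 | about 0, against the ledge |
| pink (board2) | 30 | about 28 |
| green (board3) | 60 | 60–61 |
| yellow (board4) | 90 | 88.5–89 |

- **Squareness:** the edges looked square, with no visible slant. By eye in the last picture, no board sticks out over the sides.
- **Paperweight:** measured at (0.451, −0.321), about 4 mm from the mat's middle.
- **Bystanders:** all six, including the cup, were found within about 5 mm of their starting positions. The arm was clear of everything.

**Checks that disagreed or failed:**
- **Pink:** the finger position implied about 30 mm, the scene camera 28, and the top camera scattered between 24.8 and 30. I took the low values as colour-detection noise at the swatches, so pink is the least certain board.
- **Yellow side edges:** the automatic check failed because it picked up the wooden deck as yellow.
- **Rack position:** the two cameras differ by about 2 mm on where the rack stands.

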